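Close the guard interlock with its red key

ROBOT

A 7-joint arm with a two-finger parallel gripper is mounted at the origin on a cart in front of the work surface, level with it; the furniture and walls round the work are solid. World frame = base frame: x ahead of the robot, y to its left, z up, the work surface at z = 0. Lengths are in m, angles in rad, forces in N, time in s.
With the tool pointing down it reaches from about 0.4 to 0.85 m from the base axis. Payload 4.4 kg.
Tool frame: the origin (TCP) lies on the centre line of the jaws, within the pads' length; the fingertips stand 17 mm ahead of it and the grasp point (between the pads) lies 2 mm behind it (robot.tip_reach is the distance from the TCP to the fingertips, in m); z points along the fingers, y is the direction in which the jaws open and shut (so a half turn about z gives the same grasp; the last joint's range is limited). The gripper opens to 94 mm and grips with 3 to 60 N. Pads are 16 mm wide; open, the fingers measure 119 mm over their backs; the gripper's body (75 mm by 177 mm) begins 78 mm behind the grasp point.
Start: joints at [1.106, 0.628, 0.038, 1.517, -0.027, 0.996, -0.02], TCP at [0.252, -0.599, 0.222] pointing down, gripper open.
Joint ranges: [-3.06, 3.06], [-0.37, 2.12], [-1.25, 1.32], [0.18, 2.47], [-1.1, 4.24], [0.23, 1.98], [-2.94, 2.94]. Speed limits (rad/s): [2.57, 2.57, 3.14, 3.14, 3.14, 3.14, 3.14].

INTERFACE

Orientations are given as a unit quaternion [w, x, y, z].
In Python, from cell import robot gives the robot as it stands. The module is installed in compiled form; this text tells all that it offers.
- The arm moves only by the tool servo_tool, never from a script. Its argument "deltas" is a list of rows, each a list of 7 numbers: the turn, a rotation vector about the tool's x, y, z in rad, then the shift along the tool's x, y, z in cm, then the opening, from 0 (shut) to 1 (fully open). In form: [[ax, ay, az, tx, ty, tz, fingers], ...]. A call has 1 to 12 rows; each row is the pose to reach, as a shift and turn from the pose commanded when the call began, along the tool's axes at that moment; what a row does not reach only later rows make up. A row lasts 1/12 s, in which the tool goes at most 41.7 mm and 7.16 degrees, less where a joint would pass 70% of its speed; a pose out of reach is approached as far as the arm can. A call with a gripper value outside its range is refused whole. The fingers move at their own pace and stop on an object; the grip force is fixed at half the most. Time passes only in rows, so rows that repeat a pose let the fingers close. It gives the time, the measured TCP pose, the force and the opening at its end, in the units of the state.
- robot.read_state(): the state, without advancing time (a new reading comes with each control period).
- robot.camera(name): name is "scene" or "top"; returns a dict with "color" (480x640x3 uint8, blue, green, red), "depth" (480x640 float32, m along the optical axis (not along the pixel's ray), 0 where there is no reading), "fx", "fy", "cx", "cy" (pixels), "dist_coeffs" ([k1, k2, p1, p2, k3] as OpenCV has them; the pictures are not rectified), "rvec" (rotation vector, rad) and "tvec" (3), from world to camera coordinates, as OpenCV has them. Camera axes: x right, y down, z forward; pixel columns grow to the right and rows downward; lengths in m; the calibration is good to about 2 mm. A picture is of the moment at which its call begins.
- robot.sign_off(): hands the job in, once; it reports no verdict.
Trained networks look in a picture, given as the dict that the camera call returned (one of the last four; its "shot" number tells which), for a name from the list of things; names that differ only in an ending like _2 or _b are one class to them, and where a whole thing is asked for, a point or a joint stands for the part that bears it (a point fixed in the world has none). Each returns a list of dicts, best first, with "conf" (0 to 1); they miss things now and then, are a little off and sometimes report something else, mostly with a low value. They report only what shows in the picture. A call takes as long as a camera call. They do not tell look-alikes from the thing itself.
- robot.search_frame(thing, picture): "centre" ([x, y, z] in m, in world coordinates, good to about 4 mm: the middle of the surface that is visible of it).
- robot.trace(thing, picture): "region" (480x640 bool, what is visible of it).
- robot.landmark_of(thing, picture): "centre" ([x, y, z] in m, in world coordinates, good to about 4 mm: a listed point, or the origin of a listed thing).
The state is a dict: "time_s": time; "joints": joint angles; "joint_vel": joint speeds; "effort": joint torques, N m; "position": TCP position; "ee_rot": TCP orientation; "wrist_force": force on the tool from outside, world axes, zero at the start; "torque": the same for the moment, N m; "opening": finger opening in m.
Only numpy, scipy, OpenCV 4.12 (cv2) and the standard library are available. Lean on these libraries where they do the work, as an engineer would, in place of code of your own. Each camera call takes 0.05 s, during which the arm holds its last target. There are 200 camera calls.

TASK

Take the red-headed tongue key out of the grey rest and put its steel tongue straight down into the slot on top of the yellow safety switch, holding it all the way down until its black flange sits flat on the switch, then let go. Leave the blue-headed key in the rest.

Things in the scene. Friction and masses are not known exactly. Their poses are not given: they have to be found in the camera images.
- red_key_grip (a point): Centre of the red key's grip head: block 14 (x) x 36 (y) x 42 mm high, ±21 mm in z about this point. Below it a black flange 40 x 60 mm, 6 thick, underside 27 mm below this point; below that a steel tongue 5 (x) x 24 (y) mm, 45 long, ending 72 mm below this point. z up, x across the thickness; same both ways round. Loose, about 100 g, upright at the start.
- blue_key_grip (a point): Centre of the blue grip head of the other key, of the same shape and size, standing in the other slot of the rest. To be left there.
- key_rest: Fixed grey block 60 (x) x 170 (y) mm, 50 mm high, origin at the centre of its underside. Two upright slots 13 x 32 mm, right through, at y = -45 and +45 mm; the red key stands in either one, the blue in the other, tongue down, flange on the top, key x along the rest's x.
- switch_mouth (a point): Centre of the slot mouth in the flat top of the yellow switch (60 x 80 mm, fixed on an aluminium plate), 83 mm above the worktop; z up, x across the slot, y along it. Slot 13 (x) x 32 (y) mm, over 50 mm deep, mouth flared to 27 x 46 mm. The key fits either way round, its y along the slot's; fully in, the flange lies on the top, grip centre 27 mm above this point.
There are look-alikes about, which are no part of the job. What is shaped like the part that bears red_key_grip but orange or turquoise is not meant. Several things look just like the part that bears switch_mouth: the one meant starts nearest to the robot's base.

How it is judged:
By the outcome, as a careful person would: the job done as asked, in the order asked, and still so for the second after the job is handed in, with the robot touching nothing.
It also fails if it takes over 45 s, if anything falls off the work surface, if the arm or the gripper's body presses on something with over 40 N, if the wrist force passes 120 N, or if a joint passes its speed limit or range.

## Working session

There is one attempt and no reset: what is moved stays moved. The work goes in short steps, Python scripts to look and compute and a tool call to move; the robot and the scene stay as the last step left them, time stands still between calls to the robot, and variables do not carry over. Pictures are saved under pics/ and viewed, on a budget of 10 in all, crops included, one or two more only if the job needs it, and the job is handed in when it is done.

Besides the shell and the picture viewer there is one more tool, called after "Emit:" as name([rows], argument=value, ...), one row to a line, values as JSON. servo_tool: Moves the arm, as the interface text tells. Its arguments: {"type":"object","properties":{"deltas":{"type":"array"}},"required":["deltas"]}

```bash
mkdir -p pics; cat > h.py <<'E'
import numpy as np, cv2
from cell import robot
def w2p(c,P):
    p,_=cv2.projectPoints(np.array(P,float).reshape(-1,3),c["rvec"],c["tvec"],K(c),np.array(c["dist_coeffs"],float)); return p[:,0]
def K(c): return np.array([[c["fx"],0,c["cx"]],[0,c["fy"],c["cy"]],[0,0,1.]])
def cloud(c):
    v,u=np.mgrid[:480,:640]; n=cv2.undistortPoints(np.stack([u,v],-1).reshape(-1,1,2).astype(np.float32),K(c),np.array(c["dist_coeffs"],float)).reshape(480,640,2)
    d=c["depth"]; X=np.dstack([n[...,0]*d,n[...,1]*d,d]); R=cv2.Rodrigues(np.array(c["rvec"],float))[0]
    W=(X-np.array(c["tvec"]).reshape(3))@R; W[d==0]=np.nan; return W
E
python3 - <<'E'
from h import *
s=robot.read_state(); print({k:np.round(v,3).tolist() for k,v in s.items()})
for n in("scene","top"):
    c=robot.camera(n); cv2.imwrite(f"pics/{n}0.png",c["color"])
    for t in("red_key_grip","switch_mouth","key_rest"):
        for r in robot.landmark_of(t,c): print(n,t,np.round(r["centre"],4),round(r["conf"],2),w2p(c,r["centre"]).round().tolist())
E
```

```text
{'time_s': 0.0, 'joints': [1.106, 0.629, 0.038, 1.518, -0.027, 0.996, -0.02], 'joint_vel': [-0.0, -0.0, -0.0, -0.002, 0.0, 0.0, -0.0], 'effort': [0.0, -54.973, 1.144, -18.663, -0.052, 0.024, 0.0], 'position': [0.252, -0.598, 0.222], 'ee_rot': [-0.001, 0.98, 0.198, -0.0], 'wrist_force': [-0.33, -0.604, 0.803], 'torque': [0.052, 0.008, 0.016], 'opening': 0.094}
scene red_key_grip [ 0.3789 -0.0047  0.076 ] 0.78 [[381.0, 217.0]]
scene red_key_grip [ 0.4781 -0.0717  0.0728] 0.56 [[369.0, 196.0]]
scene red_key_grip [ 0.5936 -0.0871  0.0736] 0.52 [[344.0, 180.0]]
scene red_key_grip [ 0.4859 -0.1602  0.0725] 0.37 [[385.0, 184.0]]
scene switch_mouth [0.335  0.6186 0.0858] 0.75 [[222.0, 345.0]]
scene switch_mouth [0.5658 0.1375 0.0798] 0.67 [[301.0, 212.0]]
scene switch_mouth [ 0.4804 -0.1156 -0.0043] 0.34 [[376.0, 210.0]]
scene key_rest [ 0.4814 -0.1145 -0.0046] 0.77 [[376.0, 210.0]]
top red_key_grip [ 0.3716 -0.0095  0.0717] 0.77 [[405.0, 271.0]]
top red_key_grip [ 0.4762 -0.0716  0.078 ] 0.76 [[429.0, 230.0]]
top red_key_grip [ 0.5956 -0.0865  0.0695] 0.57 [[433.0, 184.0]]
top switch_mouth [0.568  0.1387 0.0793] 0.91 [[346.0, 196.0]]
top switch_mouth [0.3367 0.6168 0.0813] 0.81 [[161.0, 290.0]]
top key_rest [ 0.4793 -0.1173  0.0015] 0.74 [[441.0, 231.0]]
```

View pics/scene0.png

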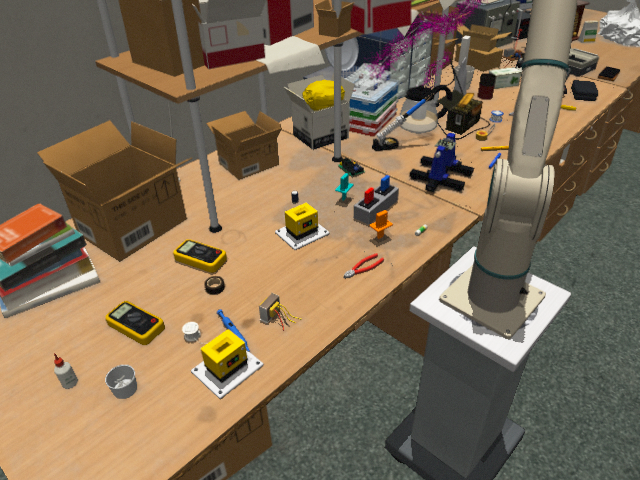

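View pics/top0.png

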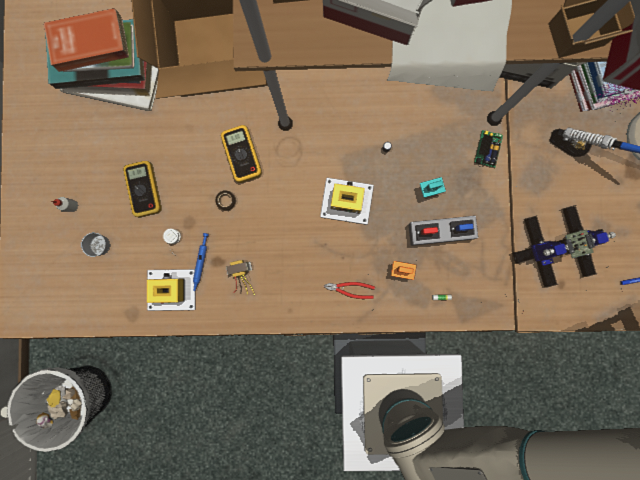

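Scene: red key at (369,196) and top (429,230), in the rest next to the blue key. The look-alikes are orange at top (404,271) and turquoise at top (432,187). The two switches are at top (346,196), about 0.58 m from the base, and top (161,290), about 0.70 m. The first is nearer, so it is the one meant. Next I measure finely and confirm with a crop.

```bash
python3 - <<'E'
from h import *
ims=[]
for n in("top","scene"):
    c=robot.camera(n); W=cloud(c); hsv=cv2.cvtColor(c["color"],cv2.COLOR_BGR2HSV); H,S,V=[hsv[...,i].astype(int) for i in range(3)]
    x,y,z=W[...,0],W[...,1],W[...,2]
    def rep(l,m):
        P=W[m]; 
        if len(P)<5: print(n,l,len(P));return
        (cx,cy),(a,b),t=cv2.minAreaRect(P[:,:2].astype(np.float32))
        print(n,l,len(P),"mean",P.mean(0).round(4),"rect",np.round([cx,cy,a,b,t],4),"z",np.percentile(P[:,2],[5,50,95]).round(4))
    near=lambda p,r:np.hypot(x-p[0],y-p[1])<r
    k=near((.477,-.072),.035); red=((H<6)|(H>174))&(S>120)
    rep("red",k&red); rep("redtop",k&red&(z>.088))
    b=near((.49,-.16),.05)&(H>100)&(H<130)&(S>120); rep("blue",b); rep("bluetop",b&(z>.088))
    rep("rest top",near((.48,-.115),.11)&(z>.042)&(z<.053)&(S<60))
    sw=near((.567,.138),.06); rep("sw top",sw&(z>.076)&(z<.095)); rep("sw yellow top",sw&(z>.076)&(z<.095)&(H>20)&(H<35)&(S>120))
    rep("plate",near((.567,.138),.1)&(z>.002)&(z<.02)&(S<50)&(V>150))
    for t in("red_key_grip","switch_mouth"):
        for r in robot.landmark_of(t,c): print(n,t,np.round(r["centre"],4),round(r["conf"],2))
    q=w2p(c,[.52,.03,.07])[0].astype(int); w=120 if n=="top" else 100
    ims.append(cv2.resize(c["color"][q[1]-75:q[1]+75,q[0]-100:q[0]+100],(600,450) if 0 else (400,300),interpolation=cv2.INTER_CUBIC))
    # tall obstacles within workspace
    m=(x>.3)&(x<1.0)&(abs(y)<.45)&(z>.12); 
    if m.any(): 
        P=W[m]; print("tall x min",P[:,0].min().round(3)); 
        for lo in np.arange(.3,1,.05):
            Q=P[(P[:,0]>=lo)&(P[:,0]<lo+.05)]
            if len(Q)>5: print(round(lo,2),len(Q),"y",Q[:,1].min().round(2),Q[:,1].max().round(2),"z",Q[:,2].min().round(2),Q[:,2].max().round(2))
cv2.imwrite("pics/crop1.png",np.vstack(ims))
E
```

```text
top red 108 mean [ 0.474  -0.0698  0.0911] rect [ 0.4765 -0.0743  0.0182  0.043   5.765 ] z [0.0595 0.0961 0.101 ]
top redtop 84 mean [ 0.4744 -0.0707  0.0972] rect [ 0.4746 -0.0709  0.0142  0.0358  5.7532] z [0.0926 0.0977 0.1011]
top blue 81 mean [ 0.4812 -0.1595  0.0972] rect [ 0.4817 -0.1599  0.0143  0.0339  7.1703] z [0.0906 0.0978 0.1021]
top bluetop 78 mean [ 0.4815 -0.1596  0.0979] rect [ 0.4818 -0.1599  0.0142  0.0339  8.1648] z [0.0923 0.0979 0.1022]
top rest top 724 mean [ 0.4777 -0.1131  0.0496] rect [ 0.5162 -0.1134  0.1363  0.1713  4.7776] z [0.0454 0.05   0.0527]
top sw top 645 mean [0.5655 0.1342 0.0826] rect [5.65700e-01 1.34200e-01 7.97000e-02 6.19000e-02 7.98559e+01] z [0.0779 0.0826 0.088 ]
top sw yellow top 622 mean [0.5654 0.1351 0.0826] rect [5.65900e-01 1.35000e-01 7.82000e-02 6.00000e-02 7.97923e+01] z [0.0779 0.0826 0.088 ]
top plate 802 mean [0.5645 0.1311 0.008 ] rect [ 0.5667  0.1348  0.1305  0.1103 80.1195] z [0.0034 0.008  0.0126]
top red_key_grip [ 0.5955 -0.0902  0.0746] 0.91
top red_key_grip [ 0.4766 -0.0736  0.0798] 0.68
top red_key_grip [ 0.3718 -0
[... 1194 characters left out ...]
75 0.0826 0.0865]
scene plate 315 mean [0.5526 0.1568 0.0085] rect [ 0.5666  0.1385  0.1313  0.113  79.2713] z [0.0047 0.0085 0.0121]
scene red_key_grip [ 0.378  -0.0033  0.0743] 0.8
scene red_key_grip [ 0.5929 -0.0886  0.074 ] 0.73
scene red_key_grip [0.5678 0.1368 0.0803] 0.67
scene switch_mouth [0.5659 0.1364 0.0819] 0.63
scene switch_mouth [0.3352 0.6182 0.0848] 0.58
tall x min 0.402
0.4 209 y -0.45 -0.33 z 0.12 0.14
0.45 37 y -0.45 -0.39 z 0.12 0.14
0.65 273 y -0.45 -0.39 z 0.32 0.55
0.7 1461 y -0.45 0.07 z 0.26 0.56
0.75 5998 y -0.45 0.45 z 0.12 0.68
0.8 4262 y -0.36 0.45 z 0.22 0.65
0.85 6390 y -0.45 0.45 z 0.12 0.66
0.9 2534 y -0.45 0.37 z 0.12 0.66
0.95 1808 y -0.42 0.37 z 0.12 0.65
```

View pics/crop1.png

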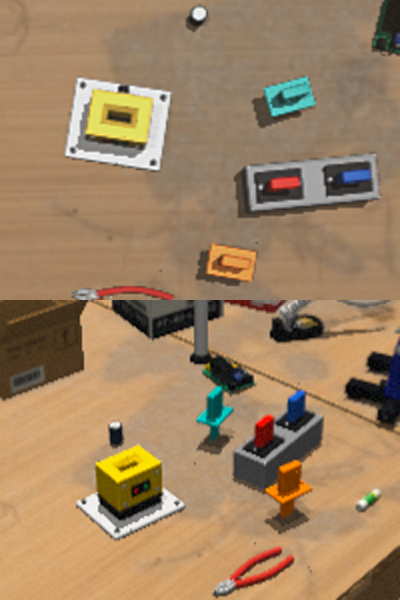

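The crop confirms it: the red key stands in the rest with the blue beside it, orange and turquoise stand apart, and the nearer switch's slot is clear. Now the delta for the first move.

```bash
cat >> h.py <<'E'
from scipy.spatial.transform import Rotation as Ro
def delta(p,yaw):
    """deltas to TCP at p, pointing down, jaws (tool y) at yaw deg in world (or its opposite)"""
    s=robot.read_state(); q=s["ee_rot"]; R=Ro.from_quat([*q[1:],q[0]]); best=None
    for a in(yaw,yaw+180):
        a=np.radians(a); y=np.array([np.cos(a),np.sin(a),0]); z=np.array([0,0,-1.]); T=Ro.from_matrix(np.stack([np.cross(y,z),y,z],1))
        r=(R.inv()*T).as_rotvec()
        if best is None or np.linalg.norm(r)<np.linalg.norm(best): best=r
    t=R.inv().apply(np.array(p)-s["position"])*100
    print("t",round(s["time_s"],2),"pos",np.round(s["position"],4),"open",round(s["opening"],4),"F",np.round(s["wrist_force"],1),"j",np.round(s["joints"],2)); print("turn",best.round(3),"shift cm",t.round(2))
E
python3 -c "
from h import *
delta([.475,-.070,.17],4.8)"
```

```text
t 0.7 pos [ 0.2524 -0.599   0.2225] open 0.094 F [-0.  -0.2 -0.2] j [ 1.11  0.63  0.04  1.52 -0.03  1.   -0.02]
turn [ 0.    -0.    -1.256] shift cm [ 41.05 -40.11   5.25]
```

Emit:
servo_tool([
  [0,0,-1.256,41.05,-40.11,5.25,1],
  [0,0,-1.256,41.05,-40.11,5.25,1],
  [0,0,-1.256,41.05,-40.11,5.25,1],
  [0,0,-1.256,41.05,-40.11,5.25,1],
  [0,0,-1.256,41.05,-40.11,5.25,1],
  [0,0,-1.256,41.05,-40.11,5.25,1],
  [0,0,-1.256,41.05,-40.11,5.25,1],
  [0,0,-1.256,41.05,-40.11,5.25,1],
  [0,0,-1.256,41.05,-40.11,5.25,1],
  [0,0,-1.256,41.05,-40.11,5.25,1],
  [0,0,-1.256,41.05,-40.11,5.25,1],
  [0,0,-1.256,41.05,-40.11,5.25,1],
])

```text
time_s: 1.7
position: [0.4461, -0.1385, 0.1771]
ee_rot: [0.0, 0.677, 0.736, 0.0]
wrist_force: [1.3, -0.2, 0.6]
opening: 0.0939
```

```bash
python3 -c "
from h import *
delta([.475,-.070,.17],4.8)"
```

```text
t 1.7 pos [ 0.4461 -0.1385  0.1771] open 0.0939 F [ 1.3 -0.2  0.6] j [ 0.47  0.45 -0.32  2.06  0.22  0.66  0.09]
turn [0.001 0.    0.   ] shift cm [6.58 3.45 0.71]
```

Emit:
servo_tool([
  [0,0,0,0,0,0,1],
  [0,0,0,0,0,0,1],
  [0,0,0,0,0,0,1],
])

```text
time_s: 1.95
position: [0.4453, -0.1406, 0.177]
ee_rot: [0.0, 0.677, 0.736, -0.0]
wrist_force: [-0.9, -0.6, 0.4]
opening: 0.0937
```

```bash
python3 -c "
from h import *
delta([.475,-.070,.15],4.8)"
```

```text
t 1.95 pos [ 0.4453 -0.1406  0.177 ] open 0.0937 F [-0.9 -0.6  0.4] j [ 0.47  0.45 -0.32  2.06  0.22  0.66  0.09]
turn [-0.     0.001  0.   ] shift cm [6.79 3.55 2.69]
```

Emit:
servo_tool([
  [0,0,0,3.4,1.8,1.3,1],
  [0,0,0,6.79,3.55,2.69,1],
  [0,0,0,6.79,3.55,2.69,1],
  [0,0,0,6.79,3.55,2.69,1],
])

```text
time_s: 2.28
position: [0.4751, -0.0693, 0.1496]
ee_rot: [-0.0, 0.676, 0.737, -0.0]
wrist_force: [-0.7, -0.2, -0.2]
opening: 0.0937
```

```bash
python3 - <<'E'
from h import *
delta([.475,-.070,.077],4.8)
c=robot.camera("scene"); q=w2p(c,[.475,-.07,.12])[0].astype(int)
im=cv2.resize(c["color"][q[1]-60:q[1]+60,q[0]-80:q[0]+80],(640,480),interpolation=cv2.INTER_CUBIC)
cv2.imwrite("pics/a.png",im)
W=cloud(c)
E
```

```text
t 2.28 pos [ 0.4751 -0.0693  0.1496] open 0.0937 F [-0.7 -0.2 -0.2] j [ 0.29  0.51 -0.29  2.05  0.25  0.61 -0.08]
turn [-0.001 -0.     0.001] shift cm [-0.07 -0.    7.26]
```

View pics/a.png

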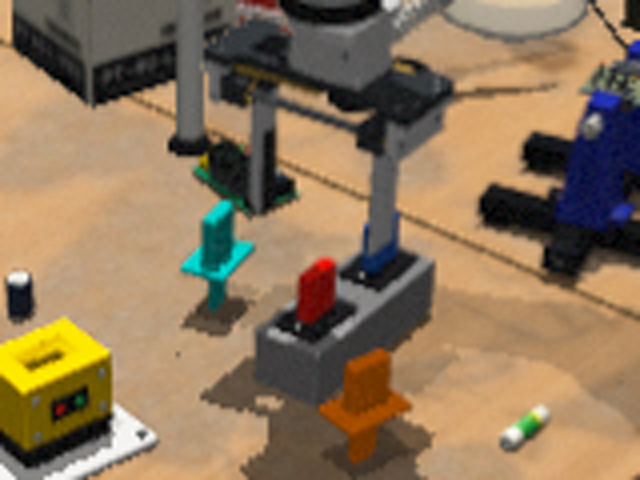

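The open jaws straddle the line over the red key (310,290) in x, clear of blue, orange and turquoise. Next: descend and grip.

Emit:
servo_tool([
  [0,0,0,0,0,2.5,1],
  [0,0,0,0,0,5,1],
  [0,0,0,0,0,6.5,1],
  [0,0,0,0,0,7.2,1],
  [0,0,0,0,0,7.2,1],
  [0,0,0,0,0,7.2,0],
  [0,0,0,0,0,7.2,0],
  [0,0,0,0,0,7.2,0],
  [0,0,0,0,0,7.2,0],
  [0,0,0,0,0,7.2,0],
  [0,0,0,0,0,7.2,0],
  [0,0,0,0,0,7.2,0],
])

```text
time_s: 3.33
position: [0.4753, -0.0694, 0.0783]
ee_rot: [0.0, 0.677, 0.736, 0.0]
wrist_force: [-0.6, -0.3, 0.2]
opening: 0.0507
```

Emit:
servo_tool([
  [0,0,0,0,0,0,0],
  [0,0,0,0,0,0,0],
  [0,0,0,0,0,0,0],
  [0,0,0,0,0,0,0],
  [0,0,0,0,0,0,0],
  [0,0,0,0,0,0,0],
])

```text
time_s: 3.83
position: [0.4752, -0.0694, 0.078]
ee_rot: [0.0, 0.677, 0.736, 0.0]
wrist_force: [0.2, 0.1, -0.1]
opening: 0.0138
```

Emit:
servo_tool([
  [0,0,0,0,0,0,0],
  [0,0,0,0,0,0,0],
  [0,0,0,0,0,-1,0],
  [0,0,0,0,0,-2.5,0],
  [0,0,0,0,0,-4.5,0],
  [0,0,0,0,0,-7,0],
  [0,0,0,0,0,-9.5,0],
  [0,0,0,0,0,-12,0],
  [0,0,0,0,0,-13,0],
  [0,0,0,0,0,-13,0],
  [0,0,0,0,0,-13,0],
])

```text
time_s: 4.75
position: [0.4751, -0.0695, 0.2086]
ee_rot: [0.001, 0.677, 0.736, 0.0]
wrist_force: [0.4, -0.5, -1.3]
opening: 0.0141
```

```bash
python3 - <<'E'
from h import *
delta([.5662,.136,.21],-10)
s=robot.read_state()["position"]; out=[]
for n in("scene","top"):
    c=robot.camera(n); q=w2p(c,s-[0,0,.03])[0].astype(int)
    out.append(cv2.resize(c["color"][max(q[1]-45,0):q[1]+45,q[0]-60:q[0]+60],(400,300),interpolation=cv2.INTER_CUBIC))
    W=cloud(c); hsv=cv2.cvtColor(c["color"],cv2.COLOR_BGR2HSV)
    m=((hsv[...,0]<6)|(hsv[...,0]>174))&(hsv[...,1]>120)&(np.linalg.norm(W-s,axis=2)<.06); P=W[m]
    if len(P): print(n,len(P),P.mean(0).round(4),P.min(0).round(3),P.max(0).round(3))
cv2.imwrite("pics/b.png",np.hstack(out))
E
```

```text
t 4.75 pos [ 0.4751 -0.0695  0.2086] open 0.0141 F [ 0.4 -0.5 -1.3] j [ 0.33  0.42 -0.34  1.99  0.2   0.76 -0.04]
turn [0.001 0.    0.258] shift cm [19.72 10.8  -0.13]
scene 89 [ 0.4739 -0.0547  0.2115] [ 0.466 -0.072  0.185] [ 0.489 -0.048  0.232]
top 27 [ 0.4734 -0.055   0.2094] [ 0.466 -0.062  0.183] [ 0.482 -0.053  0.232]
```

View pics/b.png

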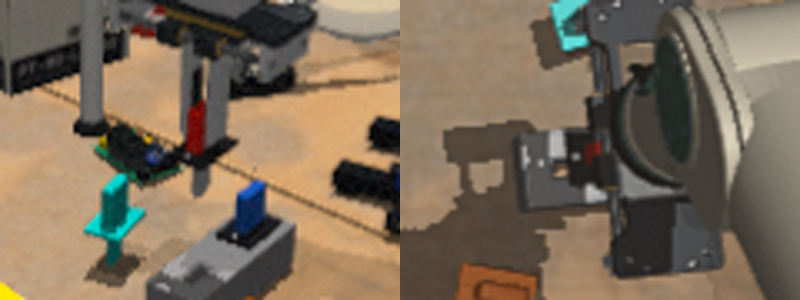

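Red key (195,130) hangs upright in the jaws and blue stays in the rest (250,210). Carrying to above the slot.

Emit:
servo_tool([
  [0,0,0.04,2.4,1.3,0,0],
  [0,0,0.08,5.2,2.9,0,0],
  [0,0,0.13,8.4,4.6,0,0],
  [0,0,0.17,11.6,6.3,0,0],
  [0,0,0.21,14.6,8,0,0],
  [0,0,0.24,17.4,9.5,0,0],
  [0,0,0.258,19.2,10.4,0,0],
  [0,0,0.258,19.85,10.78,0,0],
  [0,0,0.258,19.85,10.78,0,0],
  [0,0,0.258,19.85,10.78,0,0],
  [0,0,0.258,19.85,10.78,0,0],
])

```text
time_s: 5.77
position: [0.5652, 0.1349, 0.2074]
ee_rot: [0.0, 0.767, 0.642, -0.001]
wrist_force: [1.2, 0.0, -2.1]
opening: 0.0137
```

```bash
python3 - <<'E'
from h import *
delta([.5662,.1375,.16],-10)
s=robot.read_state()["position"]; out=[]
for n in("scene","top"):
    c=robot.camera(n); q=w2p(c,s-[0,0,.07])[0].astype(int)
    out.append(cv2.resize(c["color"][max(q[1]-45,0):q[1]+45,q[0]-60:q[0]+60],(400,300),interpolation=cv2.INTER_CUBIC))
    W=cloud(c); hsv=cv2.cvtColor(c["color"],cv2.COLOR_BGR2HSV)
    m=((hsv[...,0]<6)|(hsv[...,0]>174))&(hsv[...,1]>120)&(np.linalg.norm(W-s,axis=2)<.06); P=W[m]
    if len(P): print(n,"red",len(P),P.mean(0).round(4),P.min(0).round(3),P.max(0).round(3))
    m=(np.hypot(*(W[...,:2]-s[:2]).transpose(2,0,1))<.03)&(W[...,2]<s[2]-.035)&(W[...,2]>.1); P=W[m]
    if len(P): print(n,"tongue",len(P),P.mean(0).round(4),P.min(0).round(3),P.max(0).round(3))
    d=hsv; y=(hsv[...,0]>20)&(hsv[...,0]<35)&(hsv[...,1]>120)&(abs(W[...,2]-.083)<.008)&(np.linalg.norm(W-[.566,.136,.083],axis=2)<.06)
    print(n,"sw",y.sum(),np.round(cv2.minAreaRect(W[y][:,:2].astype(np.float32))[0],4))
cv2.imwrite("pics/c.png",np.hstack(out))
E
```

```text
t 5.77 pos [0.5652 0.1349 0.2074] open 0.0137 F [ 1.2  0.  -2.1] j [-0.12  0.56 -0.26  1.73  0.18  0.89 -0.63]
turn [-0.001  0.002 -0.002] shift cm [0.29 0.06 4.74]
scene red 82 [0.565  0.1495 0.2077] [0.553 0.126 0.184] [0.576 0.156 0.232]
scene tongue 69 [0.5648 0.1373 0.153 ] [0.558 0.123 0.134] [0.575 0.15  0.169]
scene sw 354 [0.567  0.1388]
top sw 49 [0.5598 0.1707]
```

View pics/c.png

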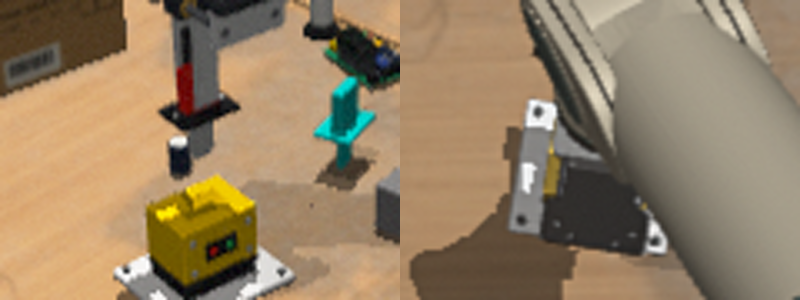

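Key hangs above the slot, upright, and the tongue is about 2 mm off the slot centre. Correct that and lower partway.

Emit:
servo_tool([
  [0,0,0,0.29,0.08,0,0],
  [0,0,0,0.29,0.08,1.5,0],
  [0,0,0,0.29,0.08,3,0],
  [0,0,0,0.29,0.08,4,0],
  [0,0,0,0.29,0.08,4.8,0],
  [0,0,0,0.29,0.08,5.4,0],
  [0,0,0,0.29,0.08,6,0],
  [0,0,0,0.29,0.08,6.5,0],
  [0,0,0,0.29,0.08,7,0],
  [0,0,0,0.29,0.08,7,0],
])

```text
time_s: 6.7
position: [0.5668, 0.14, 0.1372]
ee_rot: [-0.0, 0.766, 0.643, -0.001]
wrist_force: [-0.1, 0.1, -1.4]
opening: 0.0138
```

```bash
python3 - <<'E'
from h import *
delta([.5662,.1375,.111],-10)
s=robot.read_state()["position"]
c=robot.camera("scene"); q=w2p(c,s-[0,0,.04])[0].astype(int)
cv2.imwrite("pics/d.png",cv2.resize(c["color"][max(q[1]-45,0):q[1]+45,q[0]-60:q[0]+60],(640,480),interpolation=cv2.INTER_CUBIC))
E
```

```text
t 6.7 pos [0.5668 0.14   0.1372] open 0.0138 F [-0.1  0.1 -1.4] j [-0.14  0.65 -0.23  1.78  0.21  0.74 -0.66]
turn [-0.001  0.001  0.001] shift cm [-0.26 -0.02  2.62]
```

View pics/d.png

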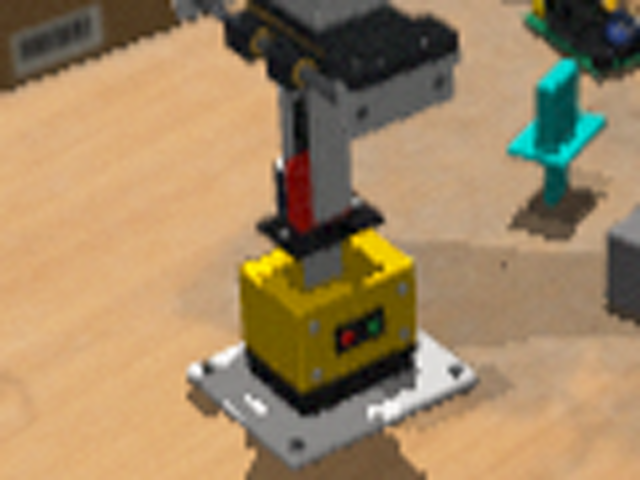

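Tongue is in the slot with no side force. Recentre and lower until the flange seats.

Emit:
servo_tool([
  [0,0,0,-0.2,0,0.3,0],
  [0,0,0,-0.2,0,0.7,0],
  [0,0,0,-0.2,0,1.1,0],
  [0,0,0,-0.2,0,1.5,0],
  [0,0,0,-0.2,0,1.8,0],
  [0,0,0,-0.2,0,2.1,0],
  [0,0,0,-0.2,0,2.3,0],
  [0,0,0,-0.2,0,2.45,0],
  [0,0,0,-0.2,0,2.45,0],
])

```text
time_s: 7.5
position: [0.5667, 0.1382, 0.1132]
ee_rot: [-0.0, 0.766, 0.643, -0.0]
wrist_force: [-0.2, 1.0, -1.0]
opening: 0.0138
```

Emit:
servo_tool([
  [0,0,0,0,0,0.1,0],
  [0,0,0,0,0,0.2,0],
  [0,0,0,0,0,0.25,0],
  [0,0,0,0,0,0.25,0],
])

```text
time_s: 7.83
position: [0.567, 0.1382, 0.1111]
ee_rot: [0.0, 0.766, 0.643, 0.0]
wrist_force: [-0.2, -0.3, -0.7]
opening: 0.0139
```

Emit:
servo_tool([
  [0,0,0,0,0,0.1,0],
  [0,0,0,0,0,0.15,0],
  [0,0,0,0,0,0.2,0],
  [0,0,0,0,0,0.2,0],
])

```text
time_s: 8.17
position: [0.567, 0.1382, 0.111]
ee_rot: [0.0, 0.766, 0.643, 0.0]
wrist_force: [-3.8, -0.8, 13.9]
opening: 0.0138
```

Contact with 14 N at exactly the predicted seated height. Press a little more and hold before letting go.

Emit:
servo_tool([
  [0,0,0,0,0,0.1,0],
  [0,0,0,0,0,0.1,0],
  [0,0,0,0,0,0.1,0],
  [0,0,0,0,0,0.1,0],
  [0,0,0,0,0,0.1,0],
  [0,0,0,0,0,0.1,0],
])

```text
time_s: 8.67
position: [0.567, 0.1382, 0.111]
ee_rot: [0.001, 0.766, 0.643, 0.0]
wrist_force: [-6.0, -1.5, 20.2]
opening: 0.0139
```

```bash
python3 - <<'E'
from h import *
delta([.5662,.1375,.111],-10)
s=robot.read_state()["position"]
c=robot.camera("scene"); q=w2p(c,s-[0,0,.03])[0].astype(int)
cv2.imwrite("pics/e.png",cv2.resize(c["color"][max(q[1]-45,0):q[1]+45,q[0]-60:q[0]+60],(640,480),interpolation=cv2.INTER_CUBIC))
E
```

```text
t 8.67 pos [0.567  0.1382 0.111 ] open 0.0139 F [-6.  -1.5 20.2] j [-0.15  0.68 -0.22  1.81  0.23  0.68 -0.67]
turn [0.001 0.    0.   ] shift cm [-0.09 -0.07  0.  ]
```

View pics/e.png

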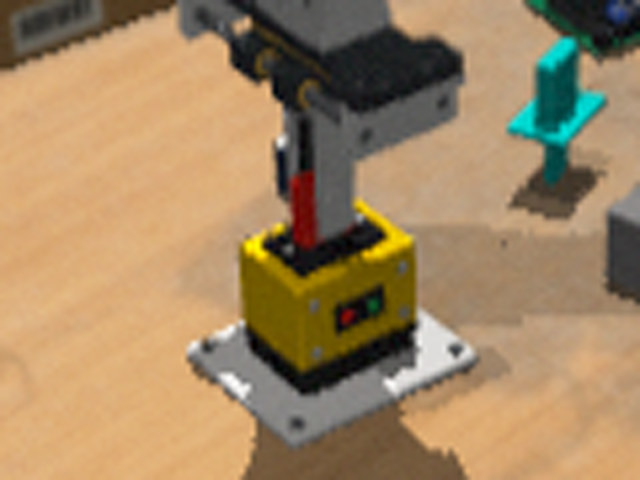

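Flange lies flat on the switch top (310,245). Relieve the press, open, then withdraw upward.

Emit:
servo_tool([
  [0,0,0,0,0,-0.3,0],
  [0,0,0,0,0,-0.3,0.6],
  [0,0,0,0,0,-0.3,0.6],
  [0,0,0,0,0,-0.3,0.6],
  [0,0,0,0,0,-0.3,0.6],
  [0,0,0,0,0,-0.3,0.6],
  [0,0,0,0,0,-0.3,0.6],
  [0,0,0,0,0,-0.3,0.6],
  [0,0,0,0,0,-0.3,0.6],
])

```text
time_s: 9.47
position: [0.5669, 0.1382, 0.1109]
ee_rot: [-0.0, 0.766, 0.643, -0.0]
wrist_force: [-1.0, 1.1, 0.0]
opening: 0.0563
```

Emit:
servo_tool([
  [0,0,0,0,0,-0.5,0.6],
  [0,0,0,0,0,-2,0.6],
  [0,0,0,0,0,-4,0.6],
  [0,0,0,0,0,-6.5,0.6],
  [0,0,0,0,0,-9,0.6],
  [0,0,0,0,0,-11,0.6],
  [0,0,0,0,0,-12,0.6],
  [0,0,0,0,0,-12,0.6],
])

```text
time_s: 10.13
position: [0.5683, 0.1387, 0.2336]
ee_rot: [0.001, 0.766, 0.643, 0.002]
wrist_force: [0.3, 0.0, -0.2]
opening: 0.0561
```

```bash
python3 - <<'E'
from h import *
delta([.5662,.1375,.111],-10)
c=robot.camera("scene"); q=w2p(c,[.53,.04,.11])[0].astype(int)
cv2.imwrite("pics/f.png",cv2.resize(c["color"][q[1]-75:q[1]+75,q[0]-100:q[0]+100],(640,480),interpolation=cv2.INTER_CUBIC))
W=cloud(c); hsv=cv2.cvtColor(c["color"],cv2.COLOR_BGR2HSV)
m=((hsv[...,0]<6)|(hsv[...,0]>174))&(hsv[...,1]>120)&(np.linalg.norm(W-[.566,.137,.11],axis=2)<.05)&(W[...,2]>.085); P=W[m]
print(len(P),P.min(0).round(3),P.max(0).round(3)," top expected z .131, median top",np.percentile(P[:,2],[5,95]).round(3))
E
```

```text
t 10.13 pos [0.5683 0.1387 0.2336] open 0.0561 F [ 0.3  0.  -0.2] j [-0.11  0.53 -0.27  1.69  0.17  0.94 -0.62]
turn [ 0.005 -0.002  0.   ] shift cm [-0.18 -0.24 12.26]
166 [0.557 0.123 0.087] [0.581 0.159 0.135]  top expected z .131, median top [0.091 0.132]
```

View pics/f.png

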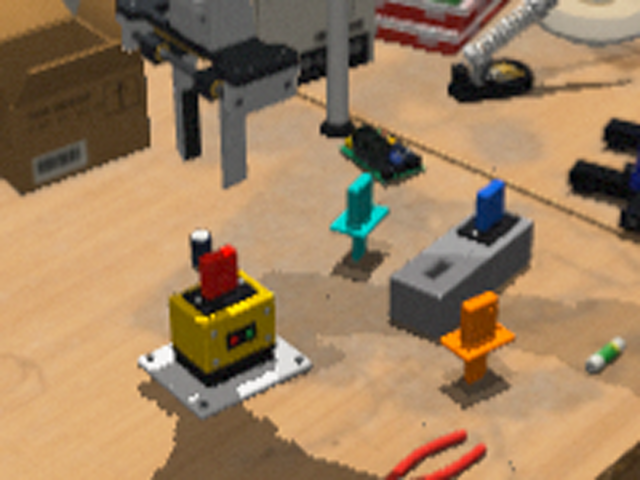

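The red key sits flush in the nearer switch (220,280), the blue key is still in the rest (490,210), and the gripper is clear of everything.

```bash
python3 -c "
from h import *
print(robot.sign_off(), robot.read_state()['time_s'])"
```

```text
the job is handed in; nothing more can be done
the job is handed in; nothing more can be done
```

The red key is in the yellow switch nearest the base (about 0.58 m away, against 0.70 m for the other). I lowered its tongue straight into the slot and pressed it down to about 20 N. I then let go, withdrew the gripper upward and handed the job in about 10 s after the start.

- **Seating:** the jaws stopped at z = 0.111 m, as calculated for the flange on the switch top. The last picture shows the flange flat, and the red head's top measures about 0.132 m (0.131 m expected).
- **Other things:** the blue key is still in the rest, the orange and turquoise ones look undisturbed, and the gripper is about 12 cm above the key.
- **Measurement differences:** the two cameras disagreed by about 3 mm on the switch centre. That is within the slot's clearance, and the tongue went in without noticeable side force. No check failed.

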